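# Turn the sippy cup to the front of the shelf carousel and hold it there

### The arm

A 6-joint arm with a two-finger parallel gripper is mounted at the origin on the work surface. World frame = base frame: x ahead of the robot, y to its left, z up, the work surface at z = 0. Lengths are in m, angles in rad, forces in N, time in s.
With the tool pointing down it reaches from about 0.35 to 0.925 m from the base axis. Payload 6.4 kg.
Tool frame: the origin (TCP) lies midway between the tips of the shut fingers; the grasp point (between the pads) lies behind it (manip.grip_point_offset is the z of the grasp point in the tool frame, in m); z points along the fingers, y is the line along which they close (so a half turn about z gives the same grasp; the last joint's range is limited). The gripper opens to 94 mm and grips with 3 to 60 N. Pads are 16 mm wide; open, the fingers measure 119 mm over their backs; the gripper's body (75 mm by 177 mm) begins 78 mm behind the grasp point.
Start: joints at [-1.324, 0.245, 1.558, -0, 1.339, -0.174], TCP at [0.266, -0.593, 0.205] pointing down, gripper open.
Joint ranges: [-3.13, 3.13], [-1.02, 2.26], [0.13, 2.54], [-0.95, 4.09], [0.21, 2.88], [-2.74, 2.74]. Speed limits (rad/s): [2.57, 2.57, 3.14, 3.14, 3.14, 3.14].

### API

Orientations are given as a unit quaternion [w, x, y, z].
In Python, from rig import manip, imaging, job_done gives the robot as it stands. The module is installed in compiled form; this text tells all that it offers.
- The arm moves only by the shell command python3 -m pendant 'ROWS'. ROWS is JSON, one flat list of numbers, 7 for each row, row after row: the shift along the tool's x, y, z each as a share of 10 cm, from -1 to 1, then the turn, a rotation vector about the tool's x, y, z each as a share of 45 degrees, from -1 to 1, then the opening, from 0 (shut) to 1 (fully open). A call has exactly 8 rows; each row is the pose to reach, as a shift and turn from the pose commanded when the call began, along the tool's axes at that moment; what a row does not reach only later rows make up. A row lasts 1/8 s, in which the tool goes at most 62.5 mm and 10.7 degrees, less where a joint would pass 70% of its speed; a pose out of reach is approached as far as the arm can. A call with a number of a shift or a turn outside -1 to 1 is refused whole. A call with a gripper value outside its range is refused whole. The fingers move at their own pace and stop on an object; the grip force is fixed at half the most. Time passes only in rows, so rows that repeat a pose let the fingers close, or fill a call up. It gives the time, the measured TCP pose, the force, the opening and the grip force at its end, in the units of the state.
- manip.sense(): the state, without advancing time (a new reading comes with each control period).
- imaging.snapshot(name): name is "scene" or "top"; returns a dict with "img" (420x560x3 uint8, red, green, blue), "fov_y" (degrees; the focal length in pixels is half the picture's height over the tangent of half this angle, whatever the lens; pixels are square), "cx", "cy" (the principal point, pixels), "cam_to_world" (4x4, takes a point from camera to world coordinates). Camera axes: x right, y up, looking along -z (the intrinsics and any distortion apply to the point x, -y, -z); pixel columns grow to the right and rows downward; lengths in m; the calibration is good to about 2 mm. A picture is of the moment at which its call begins. There is no depth.
- job_done(): hands the job in; it is judged then, once.
The state is a dict: "clock": time; "qpos": joint angles; "joint_vel": joint speeds; "effort": joint torques, N m; "tool_pos": TCP position; "orientation": TCP orientation; "wrist_force": force on the tool from outside, world axes, zero at the start; "torque": the same for the moment, N m; "finger_gap": opening from 0.0 (shut) to 1.0 (fully open); "grasp_force": force on a finger pad.
Only numpy, scipy, OpenCV 4.12 (cv2) and the standard library are available. Lean on these libraries where they do the work, as an engineer would, in place of code of your own. Each camera call takes 0.05 s, during which the arm holds its last target. There are 200 camera calls.

### The job

First swivel the purple sippy cup in its seat on the round carousel until its white spout points straight outward over the red stripe at the carousel's edge. Then turn the carousel until that red stripe and the cup's spout squarely face the yellow front pointer, and finish with the gripper closed on the black centre handle, still holding the carousel there without letting go. Leave the other things on the shelf where they are.

Things in the scene. Friction and masses are not known exactly. Their poses are not given: they have to be found in the camera images.
- carousel_base: fixed grey foot of the carousel (disc 230 mm across, 20 mm high) with a yellow pointer (22 mm wide, 20 mm high) standing at its front, from 150 to 202 mm off the axis; origin on the carousel's turning axis at the shelf surface, z up, its -x axis points to the yellow pointer (the front)
- front_mark (a point): top of the yellow pointer, 175 mm from the carousel's axis, 20 mm above the shelf
- carousel: the turntable with all it carries: pale wood disc 300 mm across, top 36 mm above the shelf; origin on its axis at its underside (22 mm above the shelf), z up, -x towards the cup's seat and the red stripe. It turns freely in its foot, any way and for more than a full turn, with light steady friction (about 0.05 N m), and stays where it is left
- stripe (a point): centre of the red stripe painted on the turntable's edge, straight outward of the cup's seat, 137 mm from the carousel's axis (42 mm from the cup's axis); turns with the turntable. At quarter turns from the cup an amber, a terracotta and a green jar, up to 108 mm above the shelf, stand fast in their wells 95 mm from the axis
- handle_grip (a point): centre of grip of the black bar handle on the carousel's axis, 185 mm above the shelf. The bar is fixed to the turntable: 14 mm thick along the line from the axis to the red stripe, 60 mm long square to that line, 36 mm high (164 to 200 mm above the shelf); below it there is only a 16 mm steel post
- cup (a joint): angle of the sippy cup in its seat relative to the turntable, rad, positive counterclockwise seen from above; 0 (or a full turn) = spout straight outward over the red stripe. The cup is captive: it only turns about its own upright axis, any way, with light friction (about 0.05 N m), and stays where it is left
- cup_grip (a point): point to grip on the cup: on the cup's axis, inside its purple flip-top, a bar 24 mm wide, 52 mm long (along the spout direction) and 31 mm high, from 127 to 159 mm above the shelf; this point is 150 mm above the shelf. Below the bar is a lilac round lid 70 mm across, top at 127 mm. The cup is 66 mm across, its axis 95 mm from the carousel's axis
- spout (a point): tip of the white spout that sticks out of one end of the flip-top (the other end has a black hinge knuckle), 42 mm from the cup's axis, 149 mm above the shelf
- pot_lid: small loose steel pot lid, 150 mm across, 40 mm high; origin under its centre; not to be moved
- spatula: loose bamboo spatula 280 mm long lying flat along its x axis; not to be moved
- glass_jar: loose empty glass jar, 76 mm across, 100 mm high; origin under its centre; not to be moved
- pill_organiser: loose round green pill organiser with flaps, 104 mm across, 28 mm high; origin under its centre; not to be moved
- salt_tin: loose tin with a blue label, 68 mm across, 95 mm high; origin under its centre; not to be moved
- mug: loose blue mug, 78 mm across, 85 mm high, handle along its y axis; origin under its centre; not to be moved

How it is judged:
On the way, in this order (a step that is already met when the one before it is completed fails the run):
1. the cup's spout points outward over the red stripe (horizontal distance between spout and stripe below 0.01 m), for 0.2 s.
2. the carousel is turned so that stripe and spout face the yellow pointer (horizontal distance between spout and stripe below 0.01 m and y of stripe in the frame of carousel_base between -0.017 and 0.017 m and x of stripe in the frame of carousel_base below -0.05 m), for 0.2 s.
At the end, for the whole second after the job is handed in: Seen from above the spout tip is within 10 mm of the red stripe's centre, the stripe is within 17 mm sideways of the yellow pointer's line, the carousel is still (under 0.05 rad/s), and the fingers hold the centre handle: 3 N or more, grasp point within 30 mm of its grip point (all of step 2 and angular speed of carousel below 0.05 rad/s and contact force between the fingers and carousel above 3 N and distance between the grasp point and handle_grip below 0.03 m); the arm keeps its last pose, push and grip.
It fails at once if a loose thing on the shelf is shifted by more than 30 mm (distance of any of pot_lid, spatula, glass_jar, pill_organiser, salt_tin, mug from where it was at the start of the episode above 0.03 m).
It also fails if it takes over 64 s, if anything falls off the work surface, if the arm or the gripper's body presses on something with over 40 N, if the wrist force passes 120 N, or if a joint passes its speed limit or range.

## Working session

There is one attempt and no reset: what is moved stays moved. The work goes in short steps, Python scripts to look and compute and a shell command to move; the robot and the scene stay as the last step left them, time stands still between calls to the robot, and variables do not carry over. Pictures are saved under pics/ and viewed, at most 10 in all, crops included, and the job is handed in when it is done.

```bash
mkdir -p pics; ls; python3 - <<'E'
from rig import manip, imaging
import cv2,numpy as np
print(manip.sense(), manip.grip_point_offset)
for n in ("scene","top"):
    s=imaging.snapshot(n); cv2.imwrite(f"pics/{n}0.png",s["img"][:,:,::-1]); print({k:v for k,v in s.items() if k!="img"})
E
```

```text
pics
{'clock': 0.0, 'qpos': array([-1.32412728e+00,  2.45773116e-01,  1.55897431e+00, -2.85494522e-05,
        1.33866643e+00, -1.74128030e-01]), 'joint_vel': array([-0.00015319,  0.00074619, -0.00034665,  0.00034911,  0.0001927 ,
       -0.00080098]), 'effort': array([ 4.97954843e-04, -4.15840495e+01, -3.14601624e+01,  6.85304403e-02,
        3.32609005e-02, -1.50796700e-04]), 'tool_pos': array([ 0.26535572, -0.59273625,  0.20439289]), 'orientation': array([-9.09498205e-04,  9.77946664e-01,  2.08852801e-01, -4.69004364e-05]), 'wrist_force': array([-0.44899276,  0.1456988 ,  0.15956547]), 'torque': array([-0.01847849, -0.01460174, -0.02339282]), 'grasp_force': 0.0, 'finger_gap': 0.9989458961622888} -0.0188
{'fov_y': 42.21675622309127, 'cx': 277.36357066894755, 'cy': 208.7074201190785, 'cam_to_world': array([[ 0.86851951, -0.33623057,  0.36417422,  1.11049881],
       [ 0.49560844,  0.57904166, -0.64736623, -1.14549447],
       [ 0.00679227,  0.74273801,  0.66954769,  1.26660612],
       [ 0.        ,  0.        ,  0.        ,  1.        ]])}
{'fov_y': 48.56780221290423, 'cx': 279.77203653960026, 'cy': 208.37672475793332, 'cam_to_world': array([[ 0.00496021,  0.99446057, -0.10499317,  0.33245286],
       [-0.99997155,  0.00433607, -0.00617193, -0.02051622],
       [-0.00568248,  0.10502079,  0.99445379,  1.43738452],
       [ 0.        ,  0.        ,  0.        ,  1.        ]])}
```

View pics/scene0.png

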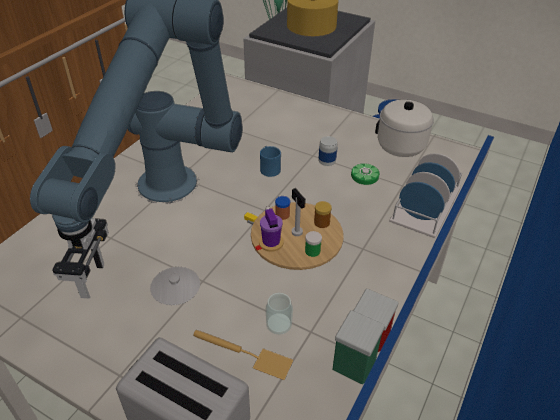

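View pics/top0.png

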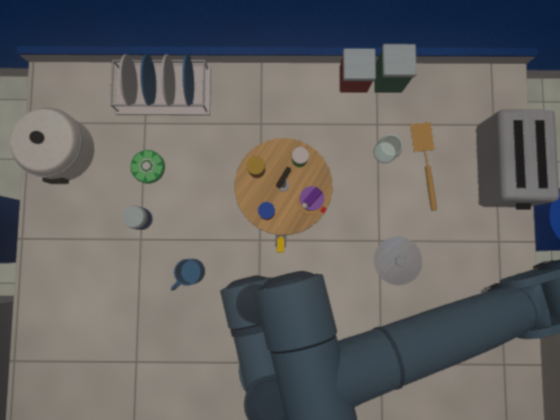

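The top view shows the carousel disc at about (283,187), the yellow pointer at (281,243) and the red stripe at (323,210). The cup is at (312,197), with its white spout near (305,206). The scene view shows the same, with the cup at (271,230). Next I measure these.

```bash
cat > h.py <<'E'
import cv2,numpy as np
from rig import manip, imaging
from scipy.spatial.transform import Rotation as R
def snap(n):
    s=imaging.snapshot(n); s["hsv"]=cv2.cvtColor(s["img"],cv2.COLOR_RGB2HSV); return s
def ray(s,u,v,z):
    f=s["img"].shape[0]/2/np.tan(np.radians(s["fov_y"]/2)); T=s["cam_to_world"]
    d=T[:3,:3]@[(u-s["cx"])/f,-(v-s["cy"])/f,-1]; o=T[:3,3]; return (o+d*(z-o[2])/d[2])[:2]
def proj(s,p):
    f=s["img"].shape[0]/2/np.tan(np.radians(s["fov_y"]/2)); T=s["cam_to_world"]
    c=T[:3,:3].T@(np.array(p)-T[:3,3]); return np.array([s["cx"]-f*c[0]/c[2],s["cy"]+f*c[1]/c[2]])
def blob(s,lo,hi,box):
    m=cv2.inRange(s["hsv"],np.array(lo),np.array(hi)); k=np.zeros_like(m); a,b,c,d=box; k[b:d,a:c]=m[b:d,a:c]
    n,l,st,ce=cv2.connectedComponentsWithStats(k)
    if n<2: return None,0,k
    i=1+np.argmax(st[1:,4]); return ce[i],st[i,4],(l==i).astype(np.uint8)*255
E
python3 - <<'E'
from h import *
s=snap("top"); q=snap("scene")
c,a,m=blob(s,(8,60,90),(22,200,255),(225,130,340,240))
cn=max(cv2.findContours(cv2.morphologyEx(m,cv2.MORPH_CLOSE,np.ones((9,9))),0,1)[0],key=cv2.contourArea)
e=cv2.fitEllipse(cv2.convexHull(cn)); ax=ray(s,*e[0],.036); print("disc",e,ax, ray(s,e[0][0]+e[1][0]/2,e[0][1],.036)-ax)
for n,lo,hi,b,z,w in [("yellow",(22,150,120),(32,255,255),(270,230,292,256),.02,s),("red",(0,170,100),(6,255,255),(230,130,340,240),.036,s),
  ("purple",(125,120,40),(150,255,255),(290,180,330,220),.15,s),("yellowS",(22,150,120),(32,255,255),(235,205,262,228),.02,q),("redS",(0,170,100),(6,255,255),(250,238,268,255),.036,q)]:
    c,a,m=blob(w,lo,hi,b)
    if c is None: print(n,None); continue
    p=ray(w,*c,z); print(n,c,a,p,p-ax,np.linalg.norm(p-ax),np.degrees(np.arctan2(*(p-ax)[::-1])))
a=s["img"][165:225,255:335]; b=q["img"][190:260,240:320]
cv2.imwrite("pics/c1.png",np.hstack([cv2.resize(x,(400,400*x.shape[0]//x.shape[1]))[:300] for x in(a,b)])[:,:,::-1])
E
```

```text
disc ((282.8993225097656, 186.68435668945312), (97.72523498535156, 99.2582778930664), 1.5336428880691528) [ 0.54681564 -0.02100432] [ 0.00060781 -0.14856969]
yellow [280.06122449 244.16326531] 98 [ 0.37279688 -0.01314004] [-0.17401876  0.00786428] 0.17419637068206847 177.41244145873466
red [322.53333333 209.33333333] 15 [ 0.47806317 -0.14120332] [-0.06875247 -0.12019899] 0.13847273792048098 -119.7690691682243
purple [312.27516779 196.20805369] 149 [ 0.50288191 -0.1029738 ] [-0.04393373 -0.08196947] 0.09300089790588327 -118.19027307659034
yellowS [250.32394366 216.35211268] 71 [ 0.37274871 -0.019328  ] [-0.17406693  0.00167632] 0.17407500108205157 179.4482399590817
redS [257.80952381 247.38095238] 21 [ 0.47783692 -0.14345102] [-0.06897872 -0.1224467 ] 0.14053916778429376 -119.39415648001106
```

View pics/c1.png

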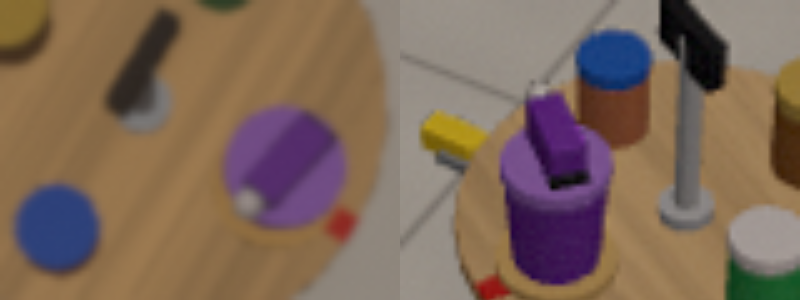

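The crop shows the spout at about (304.6,205.4) in the top view and (267.6,208) in the scene view, pointing roughly at 133° in world axes. The stripe is at about −120°, so the cup needs about +107° counterclockwise and the carousel then about −62°.

```bash
cat >> h.py <<'E'
def plan(x,y,z,psi):
    "shift (x10cm) and turn (x45deg) in tool axes to TCP x,y,z pointing down with tool-x heading psi deg"
    st=manip.sense(); r=R.from_quat(np.roll(st["orientation"],-1)); d=r.inv().apply(np.array([x,y,z])-st["tool_pos"])
    t=R.from_euler("z",psi,degrees=True)*R.from_euler("x",180,degrees=True)
    rv=(r.inv()*t).as_rotvec(degrees=True); ax=r.apply([1,0,0])
    print("shift/0.1",np.round(d/.1,3),"turn/45",np.round(rv/45,3),"psi",np.degrees(np.arctan2(ax[1],ax[0])).round(1),"pos",st["tool_pos"].round(4),"gap",st["finger_gap"].round(3),"grip",st["grasp_force"],"F",st["wrist_force"].round(1),"t",st["clock"])
E
python3 - <<'E'
from h import *
s=snap("top"); q=snap("scene")
print("spout",ray(s,304.6,205.4,.149),ray(q,267.6,208,.149))
# steel/handle and bar centre: top face of flip-top (dark purple) at z=.159 in top view, both views via lid too
for w,b in((s,(290,180,330,220)),(q,(255,200,290,250))):
    c,a,m=blob(w,(125,60,40),(160,255,255),b); ys,xs=np.nonzero(m); print(c,a,xs.min(),xs.max(),ys.min(),ys.max(),ray(w,*c,.127))
for w,b in((s,(270,160,296,194)),(q,(288,185,310,212))):
    c,a,m=blob(w,(0,0,0),(179,140,75),b); print("handle",c,a,ray(w,*c,.185))
plan(.5,-.1036,.25,-47)
E
```

```text
spout [ 0.47711506 -0.08161333] [ 0.47507017 -0.07715784]
[311.88995215 197.51435407] 418 300 323 186 209 [ 0.5021853  -0.10334571]
[270.51618123 228.07605178] 618 260 281 209 246 [ 0.51598071 -0.12960509]
handle [283.07317073 177.96747967] 123 [ 0.54802406 -0.02132394]
handle [298.13138686 197.65693431] 137 [ 0.55192789 -0.02445844]Traceback (most recent call last):
  File "<stdin>", line 9, in <module>
  File "h.py", line 22, in plan
    print("shift/0.1",np.round(d/.1,3),"turn/45",np.round(rv/45,3),"psi",np.degrees(np.arctan2(ax[1],ax[0])).round(1),"pos",st["tool_pos"].round(4),"gap",st["finger_gap"].round(3),"grip",st["grasp_force"],"F",st["wrist_force"].round(1),"t",st["clock"])
                                                                                                                                                          ^^^^^^^^^^^^^^^^^^^^^^
AttributeError: 'float' object has no attribute 'round'
```

```bash
sed -i 's/st\["finger_gap"\].round(3)/st["finger_gap"]/' h.py; python3 -c "
from h import *
plan(.5,-.1035,.25,-46)"
```

```text
shift/0.1 [ 4.141 -3.511 -0.446] turn/45 [-1.000e-03  0.000e+00  1.558e+00] psi 24.1 pos [ 0.2655 -0.5931  0.2051] gap 0.9993451893699083 grip 0.0 F [-0.4 -0.2 -0.2] t 0.3
```

```bash
python3 -m pendant '[0.2,-0.15,-0.2,0,0,0,1, 0.4,-0.3,-0.45,0,0,0,1, 0.6,-0.5,-0.45,0,0,0,1, 0.8,-0.68,-0.45,0,0,0,1, 1,-0.85,-0.45,0,0,0,1, 1,-0.85,-0.45,0,0,0,1, 1,-0.85,-0.45,0,0,0,1, 1,-0.85,-0.45,0,0,0,1]'
for i in 1; do python3 -m pendant '[0.15,-0.13,0,0,0,0,1, 0.3,-0.26,0,0,0,0,1, 0.45,-0.39,0,0,0,0,1, 0.6,-0.52,0,0,0,0,1, 0.75,-0.65,0,0,0,0,1, 0.9,-0.78,0,0,0,0,1, 1,-0.85,0,0,0,0,1, 1,-0.85,0,0,0,0,1]'; done
python3 -m pendant '[0.15,-0.13,0,0,0,0,1, 0.3,-0.26,0,0,0,0,1, 0.45,-0.39,0,0,0,0,1, 0.6,-0.52,0,0,0,0,1, 0.75,-0.65,0,0,0,0,1, 0.9,-0.78,0,0,0,0,1, 1,-0.85,0,0,0,0,1, 1,-0.85,0,0,0,0,1]'
python3 -m pendant '[0.15,-0.13,0,0,0,0,1, 0.3,-0.26,0,0,0,0,1, 0.45,-0.39,0,0,0,0,1, 0.6,-0.52,0,0,0,0,1, 0.75,-0.65,0,0,0,0,1, 0.9,-0.78,0,0,0,0,1, 1,-0.85,0,0,0,0,1, 1,-0.85,0,0,0,0,1]'
python3 -m pendant '[0.05,-0.05,0,0,0,0.1,1, 0.14,-0.11,0,0,0,0.22,1, 0.14,-0.11,0,0,0,0.38,1, 0.14,-0.11,0,0,0,0.5,1, 0.14,-0.11,0,0,0,0.65,1, 0.14,-0.11,0,0,0,0.78,1, 0.14,-0.11,0,0,0,0.78,1, 0.14,-0.11,0,0,0,0.78,1]'
python3 -m pendant '[0,0,0,0,0,0.1,1, 0,0,0,0,0,0.22,1, 0,0,0,0,0,0.38,1, 0,0,0,0,0,0.5,1, 0,0,0,0,0,0.65,1, 0,0,0,0,0,0.78,1, 0,0,0,0,0,0.78,1, 0,0,0,0,0,0.78,1]'
python3 -c "
from h import *
plan(.5,-.1035,.134,-46)
for n in('top','scene'): s=snap(n); p=proj(s,[.5,-.1035,.155]); print(n,p); x,y=p.astype(int); c=s['img'][y-45:y+30,x-50:x+50]; cv2.imwrite('pics/a_%s.png'%n,cv2.resize(c,(400,300))[:,:,::-1])
cv2.imwrite('pics/a.png',np.hstack([cv2.imread('pics/a_top.png'),cv2.imread('pics/a_scene.png')]))"
```

```text
clock: 1.3
tool_pos: [0.3217, -0.4755, 0.2504]
orientation: [0.0, 0.978, 0.208, -0.0]
wrist_force: [-0.4, -0.3, -0.2]
finger_gap: 1.001
grasp_force: 0.0
clock: 2.3
tool_pos: [0.3791, -0.3559, 0.2506]
orientation: [0.0, 0.978, 0.209, 0.0]
wrist_force: [-0.1, -0.1, -0.1]
finger_gap: 1.0
grasp_force: 0.0
clock: 3.3
tool_pos: [0.4356, -0.2372, 0.2505]
orientation: [0.0, 0.978, 0.21, -0.0]
wrist_force: [0.5, -0.4, -0.1]
finger_gap: 0.999
grasp_force: 0.0
clock: 4.3
tool_pos: [0.4919, -0.1195, 0.2504]
orientation: [0.0, 0.978, 0.209, -0.0]
wrist_force: [0.6, -0.2, 0.6]
finger_gap: 1.002
grasp_force: 0.0
clock: 5.3
tool_pos: [0.4999, -0.1042, 0.2505]
orientation: [0.0, 0.995, -0.095, -0.0]
wrist_force: [0.4, 0.6, -0.1]
finger_gap: 1.002
grasp_force: 0.0
clock: 6.3
tool_pos: [0.5, -0.1039, 0.2504]
orientation: [0.0, 0.921, -0.391, 0.0]
wrist_force: [0.5, 0.4, 0.3]
finger_gap: 1.001
grasp_force: 0.0
shift/0.1 [-0.003 -0.003  1.164] turn/45 [ 0. -0.  0.] psi -46.0 pos [ 0.5    -0.1039  0.2504] gap 1.0008967747228787 grip 0.0 F [0.5 0.4 0.3] t 6.3
top [312.5820422  197.00224294]
scene [270.28366444 214.34422674]
```

View pics/a.png

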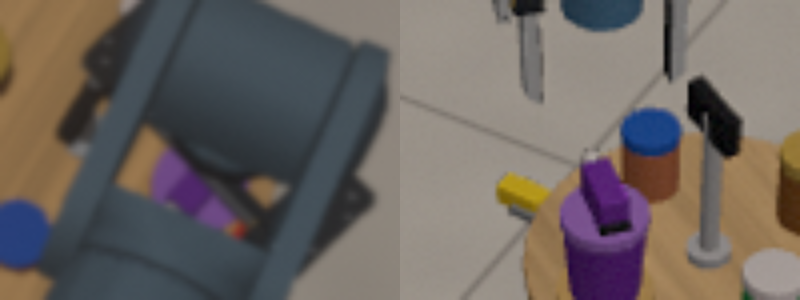

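The scene crop shows the fingers at about (530,60) and (675,40), straddling the cup's bar at (604,195), with the bar square to the closing line. I descend and close.

```bash
python3 -m pendant '[0,0,0.2,0,0,0,1, 0,0,0.4,0,0,0,1, 0,0,0.6,0,0,0,1, 0,0,0.8,0,0,0,1, 0,0,0.95,0,0,0,1, 0,0,1,0,0,0,1, 0,0,1,0,0,0,1, 0,0,1,0,0,0,1]'
python3 -m pendant '[0,0,0.1,0,0,0,1, 0,0,0.16,0,0,0,1, 0,0,0.16,0,0,0,0.6, 0,0,0.16,0,0,0,0.4, 0,0,0.16,0,0,0,0.2, 0,0,0.16,0,0,0,0, 0,0,0.16,0,0,0,0, 0,0,0.16,0,0,0,0]'
python3 -c "
from h import *
plan(.5,-.1035,.134,60.5)"
```

```text
clock: 7.4
tool_pos: [0.5006, -0.1041, 0.1513]
orientation: [0.0, 0.92, -0.391, 0.001]
wrist_force: [0.4, -0.2, 0.5]
finger_gap: 1.004
grasp_force: 0.0
clock: 8.4
tool_pos: [0.5, -0.1038, 0.1345]
orientation: [-0.0, 0.92, -0.391, 0.0]
wrist_force: [0.3, 0.1, -0.3]
finger_gap: 0.397
grasp_force: 0.0
shift/0.1 [-0.003 -0.002  0.005] turn/45 [ 0.    -0.    -2.369] psi -46.1 pos [ 0.5    -0.1038  0.1345] gap 0.39654251565662907 grip 0.0 F [ 0.3  0.1 -0.3] t 8.4
```

Still closing; hold on.

```bash
python3 -m pendant '[0,0,0,0,0,0,0, 0,0,0,0,0,0,0, 0,0,0,0,0,0,0, 0,0,0,0,0,0,0, 0,0,0,0,0,0,0, 0,0,0,0,0,0,0, 0,0,0,0,0,0,0, 0,0,0,0,0,0,0]'
```

```text
clock: 9.4
tool_pos: [0.5001, -0.1037, 0.1344]
orientation: [-0.0, 0.92, -0.392, -0.0]
wrist_force: [1.6, 2.3, -0.6]
finger_gap: 0.256
grasp_force: 29.1
```

```bash
python3 -m pendant '[0,0,0,0,0,-0.1,0, 0,0,0,0,0,-0.22,0, 0,0,0,0,0,-0.35,0, 0,0,0,0,0,-0.48,0, 0,0,0,0,0,-0.6,0, 0,0,0,0,0,-0.7,0, 0,0,0,0,0,-0.77,0, 0,0,0,0,0,-0.8,0]'
python3 -m pendant '[0,0,0,0,0,-0.1,0, 0,0,0,0,0,-0.22,0, 0,0,0,0,0,-0.35,0, 0,0,0,0,0,-0.48,0, 0,0,0,0,0,-0.6,0, 0,0,0,0,0,-0.7,0, 0,0,0,0,0,-0.77,0, 0,0,0,0,0,-0.8,0]'
python3 -m pendant '[0,0,0,0,0,-0.1,0, 0,0,0,0,0,-0.22,0, 0,0,0,0,0,-0.35,0, 0,0,0,0,0,-0.48,0, 0,0,0,0,0,-0.6,0, 0,0,0,0,0,-0.7,0, 0,0,0,0,0,-0.76,0, 0,0,0,0,0,-0.76,0]'
python3 -c "
from h import *
plan(.5,-.1035,.134,60)
p=[]
for n in('top','scene'): s=snap(n); x,y=proj(s,[.5,-.1035,.155]).astype(int); p.append(cv2.resize(s['img'][y-30:y+45,x-50:x+50],(400,300)))
cv2.imwrite('pics/b.png',np.hstack(p)[:,:,::-1])"
```

```text
clock: 10.4
tool_pos: [0.4998, -0.1045, 0.1345]
orientation: [0.001, 0.996, -0.088, -0.0]
wrist_force: [-0.3, -1.5, -0.2]
finger_gap: 0.254
grasp_force: 29.1
clock: 11.4
tool_pos: [0.4996, -0.1052, 0.1345]
orientation: [0.001, 0.974, 0.224, -0.001]
wrist_force: [-2.0, -5.5, 0.9]
finger_gap: 0.256
grasp_force: 29.1
clock: 12.4
tool_pos: [0.4994, -0.1052, 0.1344]
orientation: [0.001, 0.865, 0.501, -0.002]
wrist_force: [-2.6, -5.5, 1.1]
finger_gap: 0.261
grasp_force: 29.2
shift/0.1 [ 0.018 -0.003  0.004] turn/45 [-0.     0.005  0.003] psi 60.1 pos [ 0.4994 -0.1052  0.1344] gap 0.2609234210950661 grip 29.160679578781128 F [-2.6 -5.5  1.1] t 12.4
```

View pics/b.png

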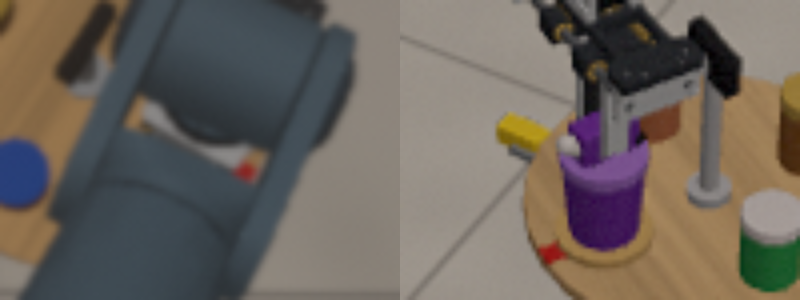

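The crop shows the spout tip in the scene at about (262.5,220.8) and the stripe unchanged at (258,247.5). I check where that puts the spout.

```bash
python3 -c "
from h import *
q=snap('scene');sp=ray(q,262.5,220.75,.149);c,a,m=blob(q,(0,170,100),(6,255,255),(248,236,270,256));st=ray(q,*c,.036);print(sp,st,c)
for p in(sp,st):
  for o in([.5,-.1045],):print(np.degrees(np.arctan2(*(p-o)[::-1])))
for a in(240,230,220,210): print(a,proj(q,[.5+.036*np.cos(np.radians(a)),-.1045+.036*np.sin(np.radians(a)),.149]))
cv2.imwrite('pics/b2.png',cv2.resize(q['img'][205:260,240:300],(600,550),interpolation=2)[:,:,::-1])"
```

```text
[ 0.49082322 -0.13403296] [ 0.4758701  -0.14268111] [257.4 247. ]
-107.26159181866251
-122.29228790384498
240 [259.69175397 220.06211503]
230 [258.8453277  218.76453077]
220 [258.3470175  217.38952235]
210 [258.20927727 215.9798689 ]
```

View pics/b2.png

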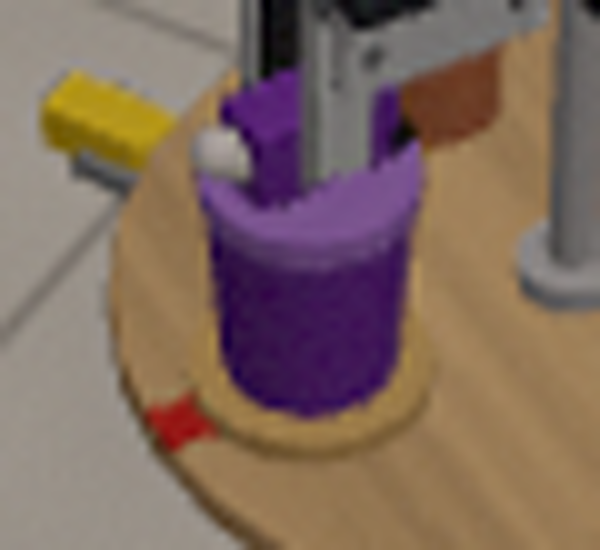

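The spout tip at (262.2,220.5) fits pointing at about 240°, over the stripe, and the stripe has not moved. I release, lift and go to the handle.

```bash
python3 -m pendant '[0,0,0,0,0,0,0.3, 0,0,0,0,0,0,0.6, 0,0,0,0,0,0,0.7, 0,0,0,0,0,0,0.7, 0,0,0,0,0,0,0.7, 0,0,0,0,0,0,0.7, 0,0,-0.1,0,0,0,0.7, 0,0,-0.2,0,0,0,0.7]'
python3 -m pendant '[0,0,-0.2,0,0,0,0.7, 0,0,-0.4,0,0,0,0.7, 0,0,-0.6,0,0,0,0.7, 0,0,-0.8,0,0,0,0.7, 0,0,-1,0,0,0,0.7, 0,0,-1,0,0,0,0.7, 0,0,-1,0,0,0,0.7, 0,0,-1,0,0,0,0.7]'
python3 -c "
from h import *
plan(.548,-.0215,.25,150)"
```

```text
clock: 13.55
tool_pos: [0.5002, -0.1039, 0.1554]
orientation: [0.0, 0.866, 0.501, 0.0]
wrist_force: [-0.3, 0.3, 0.1]
finger_gap: 0.699
grasp_force: 0.0
clock: 14.55
tool_pos: [0.4995, -0.1036, 0.2534]
orientation: [-0.001, 0.866, 0.501, -0.001]
wrist_force: [-0.3, 0.9, 0.1]
finger_gap: 0.703
grasp_force: 0.0
shift/0.1 [0.953 0.011 0.034] turn/45 [-0.002 -0.002 -1.998] psi 60.1 pos [ 0.4995 -0.1036  0.2534] gap 0.7032675688762997 grip 0.0 F [-0.3  0.9  0.1] t 14.55
```

```bash
python3 -m pendant '[0.2,0,0,0,0,-0.15,0.7, 0.4,0,0,0,0,-0.3,0.7, 0.6,0,0,0,0,-0.5,0.7, 0.8,0,0,0,0,-0.7,0.7, 0.95,0.01,0,0,0,-0.9,0.7, 0.95,0.01,0,0,0,-1,0.7, 0.95,0.01,0,0,0,-1,0.7, 0.95,0.01,0,0,0,-1,0.7]'
python3 -m pendant '[0,0,0,0,0,-0.15,0.7, 0,0,0,0,0,-0.3,0.7, 0,0,0,0,0,-0.5,0.7, 0,0,0,0,0,-0.7,0.7, 0,0,0,0,0,-0.9,0.7, 0,0,0,0,0,-1,0.7, 0,0,0,0,0,-1,0.7, 0,0,0,0,0,-1,0.7]'
python3 -c "
from h import *
plan(.548,-.0215,.166,150)
p=[]
for n in('top','scene'):
  s=snap(n); x,y=proj(s,[.53,-.06,.1]).astype(int); p.append(cv2.resize(s['img'][y-35:y+40,x-50:x+50],(400,300))); print(x-50,y-35)
  b=(310,200,332,220) if n=='top' else (246,236,270,256)
  c,a,m=blob(s,(0,170,100),(6,255,255),b); print('red',c,a,ray(s,*c,.036) if a else 0)
cv2.imwrite('pics/d.png',np.hstack(p)[:,:,::-1])"
```

```text
clock: 15.55
tool_pos: [0.548, -0.022, 0.254]
orientation: [-0.0, 0.609, 0.794, -0.0]
wrist_force: [-0.7, -0.6, -0.2]
finger_gap: 0.698
grasp_force: 0.0
clock: 16.55
tool_pos: [0.5482, -0.0221, 0.2544]
orientation: [-0.0, 0.259, 0.966, -0.0]
wrist_force: [-0.1, 0.6, 0.2]
finger_gap: 0.7
grasp_force: 0.0
shift/0.1 [0.004 0.004 0.884] turn/45 [-0. -0.  0.] psi 150.0 pos [ 0.5482 -0.0221  0.2544] gap 0.7000601280901603 grip 0.0 F [-0.1  0.6  0.2] t 16.55
246 154
red [322. 210.] 17 [ 0.47602866 -0.13958135]
235 187
red [257.4 247. ] 20 [ 0.4758701  -0.14268111]
```

View pics/d.png

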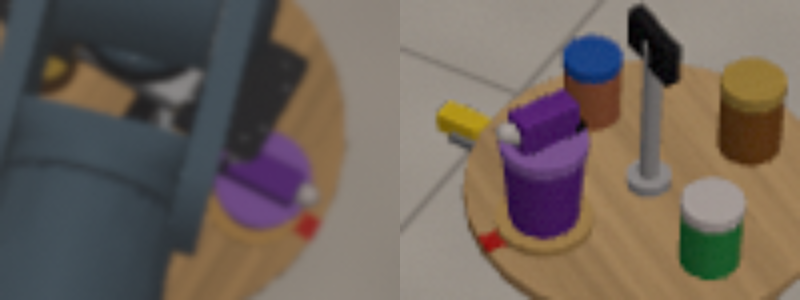

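The crop shows the spout tip at top (323,202.8) and scene (262.5,220). The stripe is at top (322,210).

```bash
python3 -c "
from h import *
s=snap('top');q=snap('scene')
for w,p in((s,(323,202.75)),(q,(262.5,220))):
  x=ray(w,*p,.149); d=x-[.5,-.1035]; print(x,d,np.linalg.norm(d),np.degrees(np.arctan2(*d[::-1]))%360)
"
```

```text
[ 0.48476452 -0.13285737] [-0.01523548 -0.02935737] 0.033075295116664585 242.5722150645304
[ 0.48914091 -0.13121904] [-0.01085909 -0.02771904] 0.029770206215240732 248.60696832911907
```

That puts the spout within about 5° of the stripe, and the tolerance is about 13°. I grip the handle.

```bash
python3 -m pendant '[0,0,0.15,0,0,0,0.7, 0,0,0.3,0,0,0,0.7, 0,0,0.45,0,0,0,0.7, 0,0,0.6,0,0,0,0.7, 0,0,0.75,0,0,0,0.7, 0,0,0.88,0,0,0,0.7, 0,0,0.88,0,0,0,0.5, 0,0,0.88,0,0,0,0.3]'
python3 -m pendant '[0,0,0,0,0,0,0, 0,0,0,0,0,0,0, 0,0,0,0,0,0,0, 0,0,0,0,0,0,0, 0,0,0,0,0,0,0, 0,0,0,0,0,0,0, 0,0,0,0,0,0,0, 0,0,0,0,0,0,0]'
python3 -m pendant '[0,0,0,0,0,0,0, 0,0,0,0,0,0,0, 0,0,0,0,0,0,0, 0,0,0,0,0,0,0, 0,0,0,0,0,0,0, 0,0,0,0,0,0,0, 0,0,0,0,0,0,0, 0,0,0,0,0,0,0]'
python3 -c "
from h import *
plan(.548,-.0215,.166,150)"
```

```text
clock: 17.75
tool_pos: [0.5486, -0.022, 0.167]
orientation: [0.0, 0.258, 0.966, 0.0]
wrist_force: [0.8, 0.9, -0.2]
finger_gap: 0.525
grasp_force: 0.0
clock: 18.75
tool_pos: [0.5483, -0.0221, 0.1667]
orientation: [0.0, 0.258, 0.966, -0.0]
wrist_force: [-2.0, -1.5, 3.4]
finger_gap: 0.164
grasp_force: 30.0
clock: 19.75
tool_pos: [0.5483, -0.0221, 0.1666]
orientation: [0.0, 0.258, 0.966, -0.0]
wrist_force: [-3.0, -2.8, 4.8]
finger_gap: 0.164
grasp_force: 30.0
shift/0.1 [0.005 0.004 0.006] turn/45 [-0.     0.     0.002] psi 150.1 pos [ 0.5483 -0.0221  0.1666] gap 0.16352116867724664 grip 30.001142621040344 F [-3.  -2.8  4.8] t 19.75
```

```bash
python3 -m pendant '[0,0,0,0,0,0.05,0, 0,0,0,0,0,0.15,0, 0,0,0,0,0,0.27,0, 0,0,0,0,0,0.4,0, 0,0,0,0,0,0.52,0, 0,0,0,0,0,0.62,0, 0,0,0,0,0,0.68,0, 0,0,0,0,0,0.7,0]'
python3 -m pendant '[0,0,0,0,0,0.05,0, 0,0,0,0,0,0.15,0, 0,0,0,0,0,0.27,0, 0,0,0,0,0,0.38,0, 0,0,0,0,0,0.5,0, 0,0,0,0,0,0.6,0, 0,0,0,0,0,0.65,0, 0,0,0,0,0,0.67,0]'
python3 -m pendant '[0,0,0,0,0,0,0, 0,0,0,0,0,0,0, 0,0,0,0,0,0,0, 0,0,0,0,0,0,0, 0,0,0,0,0,0,0, 0,0,0,0,0,0,0, 0,0,0,0,0,0,0, 0,0,0,0,0,0,0]'
python3 -c "
from h import *
plan(.548,-.0215,.166,88)
p=[]
for n in('top','scene'):
  s=snap(n); x,y=proj(s,[.43,-.02,.08]).astype(int); p.append(cv2.resize(s['img'][y-35:y+40,x-50:x+50],(400,300),interpolation=2)); print(x-50,y-35)
  for nm,r,z,lo,hi in(('red',.411,.036,(0,150,80),(7,255,255)),('yel',.373,.02,(22,150,100),(32,255,255))):
    u,v=proj(s,[r,-.02,z]).astype(int); c,a,m=blob(s,lo,hi,(u-14,v-14,u+14,v+14)); print(nm,c,a,ray(s,*c,z) if a else 0)
cv2.imwrite('pics/e.png',np.hstack(p)[:,:,::-1])"
```

```text
clock: 20.75
tool_pos: [0.5492, -0.0212, 0.1666]
orientation: [0.001, 0.511, 0.86, 0.001]
wrist_force: [3.4, 2.0, 3.1]
finger_gap: 0.162
grasp_force: 30.0
clock: 21.75
tool_pos: [0.5505, -0.0209, 0.1667]
orientation: [0.001, 0.717, 0.697, 0.003]
wrist_force: [8.9, 2.8, -0.5]
finger_gap: 0.165
grasp_force: 30.0
clock: 22.75
tool_pos: [0.5505, -0.0209, 0.1667]
orientation: [0.001, 0.717, 0.698, 0.003]
wrist_force: [8.7, 2.7, -1.4]
finger_gap: 0.16
grasp_force: 30.0
shift/0.1 [-0.007 -0.025  0.006] turn/45 [ 0.008 -0.003  0.01 ] psi 88.5 pos [ 0.5505 -0.0209  0.1667] gap 0.16019740270601618 grip 30.014449954032898 F [ 8.7  2.7 -1.4] t 22.75
232 188
red None 0 0
yel None 0 0
214 173
red [260.18181818 215.36363636] 11 [ 0.4080611  -0.01318229]
yel [249.90123457 216.71604938] 81 [ 0.37246902 -0.02157313]
```

View pics/e.png

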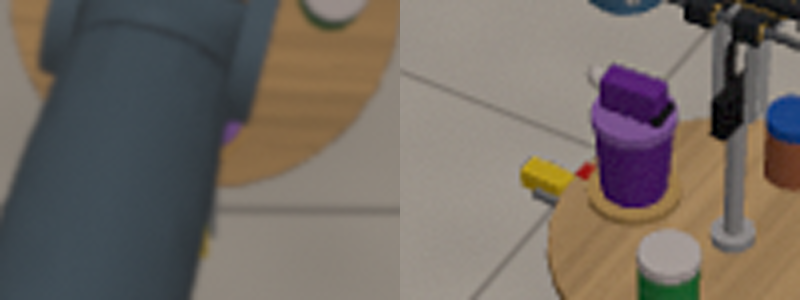

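The scene crop shows the red stripe at (260,215), almost on the pointer's line (pointer at (250,217)) and perhaps 3–6 mm towards +y. The spout is at (262.8,191.8), half hidden by the bar. I trim by +2° and recheck.

```bash
python3 -m pendant '[0,0,0,0,0,-0.02,0, 0,0,0,0,0,-0.04,0, 0,0,0,0,0,-0.05,0, 0,0,0,0,0,-0.05,0, 0,0,0,0,0,-0.05,0, 0,0,0,0,0,-0.05,0, 0,0,0,0,0,-0.05,0, 0,0,0,0,0,-0.05,0]'
python3 -c "
from h import *
plan(.548,-.0215,.166,90)
q=snap('scene')
for nm,r,z,lo,hi in(('red',.411,.036,(0,150,80),(7,255,255)),('yel',.373,.02,(22,150,100),(32,255,255))):
    u,v=proj(q,[r,-.02,z]).astype(int); c,a,m=blob(q,lo,hi,(u-14,v-14,u+14,v+14)); print(nm,c,a,ray(q,*c,z))
# spout: pale pixels in the window left of the bar
u,v=proj(q,[.415,-.018,.149]); print(u,v)
k=q['img'][180:225,240:290]; cv2.imwrite('pics/f.png',cv2.resize(k,(600,540),interpolation=cv2.INTER_CUBIC)[:,:,::-1])
C=np.array([.549,-.0218])
for b in(174,177,180,183): 
  e=np.array([np.cos(np.radians(b)),np.sin(np.radians(b))]); print(b,'stripe',(proj(q,[*(C+.137*e),.036])-[240,180])*12,'spout',(proj(q,[*(C+.132*e),.149])-[240,180])*12,'mark in/out',(proj(q,[*(C+.15*e),.02])-[240,180])*12,(proj(q,[*(C+.202*e),.02])-[240,180])*12)
"
```

```text
clock: 23.85
tool_pos: [0.5504, -0.0209, 0.1667]
orientation: [0.001, 0.703, 0.711, 0.003]
wrist_force: [8.5, 3.3, -1.1]
finger_gap: 0.161
grasp_force: 30.0
shift/0.1 [-0.006 -0.024  0.007] turn/45 [ 0.008 -0.003  0.016] psi 90.7 pos [ 0.5504 -0.0209  0.1667] gap 0.16074170387689019 grip 30.014267563819885 F [ 8.5  3.3 -1.1] t 23.85
red [259.09090909 216.27272727] 11 [ 0.40722235 -0.01882079]
yel [249.8125 216.7125] 80 [ 0.37220155 -0.02170807]
260.75940771789396 190.91689390803558
174 stripe [267.2241076  418.06996328] spout [277.25204301 113.36046864] mark in/out [230.81826892 441.47889546] [ 84.73330864 367.98115348]
177 stripe [252.24054307 432.49720132] spout [262.19304471 127.13449205] mark in/out [214.45900806 457.1998644 ] [ 62.43348268 388.65550292]
180 stripe [238.30827134 447.50053347] spout [248.19283058 141.4597779 ] mark in/out [199.23020282 473.55545821] [ 41.57932557 410.20319627]
183 stripe [225.4703102  463.04663547] spout [235.29467891 156.30456722] mark in/out [185.17917319 490.51013357] [ 22.2370604 432.5819047]
```

View pics/f.png

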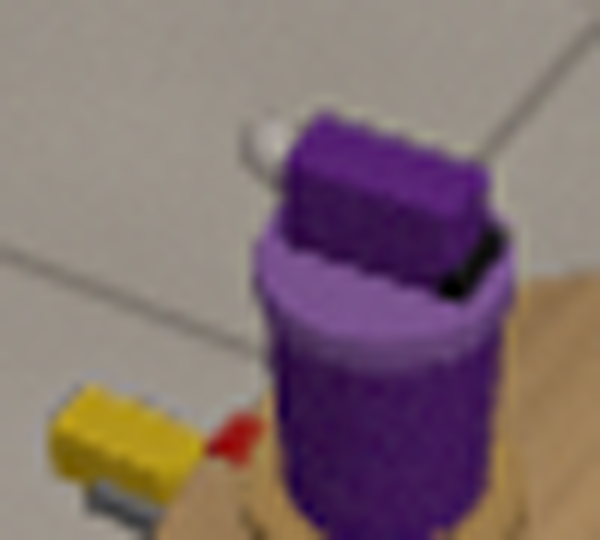

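The crop shows the red stripe at (238,437) on the pointer's centreline, to about 1°. The spout tip at (243–268,143) lies radially above it, within about 4 mm. The handle is held at 30 N, so I hand in.

```bash
python3 -c "
from rig import job_done
print(job_done())"
```

```text
the job is handed in; nothing more can be done
None
```

I turned the cup's spout over the red stripe (about 4 mm off), turned the stripe to the yellow pointer (about 3 mm off), and handed in at about 24 s with the gripper holding the centre handle at 30 N; no verdict was returned.

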